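# Re-seat a crooked clay tile in its toggle-clamp drilling jig

### The job

The fired clay tile was clamped crooked in the drilling jig. Swing the toggle clamp fully open, push the tile gently home so that it sits flush against both wooden stops, then swing the clamp handle back down past its dead centre so that the clamp stays locked on the tile by itself. Fired clay is brittle, so do not shove it hard, and leave the pinch pot, the jar and the scissors where they are.

Things in the scene. Friction and masses are not known exactly. Their poses are not given: they have to be found in the camera images.
- jig: Plywood drilling jig fixed to the table: a board 210 (x) x 310 (y) x 18 mm thick, reaching from x -120 to +90 and y -130 to +180 mm. Origin on its underside (table height), straight below the centre of the tile when the tile is home. It carries two dark wooden stops and, behind the side stop, a steel toggle clamp.
- far_stop (a point): Middle of the far stop's face, at board height: jig x +60, y 0, z 18 mm. The stop is a wooden strip 12 mm high and 15 mm thick from y -55 to +55 mm; the tile's +x side belongs against it.
- side_stop (a point): Middle of the side stop's face, at board height: jig x 0, y +50, z 18 mm. The stop is a wooden strip 12 mm high and 15 mm thick from x -68 to +62 mm; the tile's +y side belongs against it.
- tile: Loose rectangular fired clay tile, 120 (x) x 100 (y) x 18 mm, about 0.4 kg, flat on the jig board; too wide to grip across. Origin at the centre of its underside, axes along its sides. Home, its origin is at x 0, y 0, z 18 mm of the jig, axes as the jig's. It starts pinned by the clamp, 16 to 32 mm short of home along both jig axes (towards -x and -y), turned up to 0.2 rad.
- handle (a joint): Clamp handle's angle about the jig's +x axis, rad: 0 = shut and locked, handle level and pointing to jig +y (start); 1.35 = fully open, nearly upright (end stop). Dead centre at 0.15: pushed down past it onto a tile and on to its stop at 0, it stays locked; pulled up past it, it comes free. Friction holds it where it is left; up to about 10 N at the grip near dead centre.
- handle_grip (a point): Centre of the black rubber hand grip, 90 mm from the handle's pivot: a round bar 22 mm in diameter along the handle, from 40 to 115 mm from the pivot. Free on both sides (jig -x and +x): it can be pinched from above, fingers closing along jig x, and then turns between the fingers. Its axes: y along the handle away from the pivot, x along the pivot axis.
- handle_pivot (a point): Pivot of the handle on the jig: jig x 0, y +147, z 64 mm, axis along jig x. It sits between two steel cheek plates up to z 80 mm (x within +-19, y 91 to 161 mm) on a steel foot 60 x 95 x 4 mm.
- clamp_pad: Sprung rubber pad 24 mm in diameter under the end of the clamp arm. Origin at the centre of its lower face; shut, it presses on the tile at jig x 0, y +10 mm with some 12 N. The steel arm (22 mm wide, 10 thick) turns about a pivot at jig y +105, z 56 mm, pad 95 mm from it; open, it stands nearly upright, its end at z 165 mm, the pad facing jig -y.
- pinch_pot: Bystander: brown clay bowl 96 mm across, 70 mm high, left of the jig. Origin under its centre.
- glaze_jar: Bystander: white lidded jar 68 mm across, 100 mm high, right of the jig. Origin under its centre.
- scissors: Bystander: scissors with red handles, 180 mm long, 11 mm thick, lying flat right of the jig. Origin at their pivot screw.
There are look-alikes about, which are no part of the job. Of the things that look like the tile, the middle-sized one is meant.

How it is judged:
By the outcome, as a careful person would: the job done as asked, in the order asked, and still so for the second after the job is handed in, with the robot touching nothing.
It also fails if it takes over 67 s, if anything falls off the work surface, if the arm or the gripper's body presses on something with over 40 N, if the wrist force passes 120 N, or if a joint passes its speed limit or range.

### The arm

A 7-joint arm with a two-finger parallel gripper is mounted at the origin on the work surface. World frame = base frame: x ahead of the robot, y to its left, z up, the work surface at z = 0. Lengths are in m, angles in rad, forces in N, time in s.
With the tool pointing down it reaches from about 0.425 to 0.925 m from the base axis. Payload 6.8 kg.
Tool frame: the origin (TCP) lies at the very end of the fingers, on their centre line; the grasp point (between the pads) lies 19 mm behind it (grip_point_offset is the distance from the TCP to the grasp point, in m); z points along the fingers, y is the line along which they close (so a half turn about z gives the same grasp; the last joint's range is limited). The gripper opens to 85 mm and grips with 20 to 120 N. Pads are 22 mm wide; open, the fingers measure 114 mm over their backs; the gripper's body (76 mm by 85 mm) begins 54 mm behind the grasp point. The pads swing forward as they close: fully open they stand 13 mm farther back than shut.
Start: joints at [-1.386, 0.477, 0.022, 1.555, -0.011, 1.109, -0.083], TCP at [0.195, 0.646, 0.231] pointing down, gripper open.
Joint ranges: [-2.96, 2.96], [-0.34, 2.1], [-1.41, 1.46], [0.24, 2.44], [-1.37, 4.51], [0.17, 1.92], [-2.96, 2.96]. Speed limits (rad/s): [2.39, 2.39, 3.14, 3.14, 3.14, 3.14, 3.14].

### API

Orientations are given as a unit quaternion [w, x, y, z].
In Python, from station import * gives the robot as it stands.
- The arm moves only by the tool carry_out, never from a script. Its argument "rows" is text: rows parted by semicolons, each of 4 numbers parted by spaces: the shift along the world's x, y, z in mm, then the turn about the world's z in degrees. In form: dx dy dz yaw; .... A call has 1 to 10 rows; each row shifts and turns the commanded pose from where the row before left it; what a row does not reach is not made up. A row lasts 1/8 s, in which the tool goes at most 62.5 mm and 10.7 degrees, less where a joint would pass 70% of its speed; a pose out of reach is approached as far as the arm can. A call is refused whole if a number of a shift passes 62.5 or a number of a turn 10.7, either way. A call with a gripper value outside its range is refused whole. "claw" is the finger opening in mm, from 0 to 85.4, set as the call begins (left out, the last holds). The fingers move at their own pace and stop on an object; "force" is the grip in N (left out, the last holds). Time passes only in rows, so rows that do not move let the fingers close. It gives the time, the measured TCP pose, the force, the opening and the grip force at its end, in the units of the state.
- get_obs(): the state, without advancing time (a new reading comes with each control period).
- read_camera(name): name is "scene" or "top"; returns a dict with "img" (384x512x3 uint8, blue, green, red), "fov_y" (degrees; the focal length in pixels is half the picture's height over the tangent of half this angle, whatever the lens; pixels are square), "cx", "cy" (the principal point, pixels), "distortion" ([k1, k2, p1, p2, k3] as OpenCV has them; the pictures are not rectified), "world_to_cam" (4x4, takes a point from world to camera coordinates). Camera axes: x right, y up, looking along -z (the intrinsics and any distortion apply to the point x, -y, -z); pixel columns grow to the right and rows downward; lengths in m; the calibration is good to about 2 mm. A picture is of the moment at which its call begins. There is no depth.
- hand_in(): hands the job in; it is judged then, once.
Trained networks look in the newest picture that a camera, given by its name, has taken for a name from the list of things; names that differ only in an ending like _2 or _b are one class to them, and where a whole thing is asked for, a point or a joint stands for the part that bears it (a point fixed in the world has none). Each returns a list of dicts, best first, with "confidence" (0 to 1); they miss things now and then, are a little off and sometimes report something else, mostly with a low value. They report only what shows in the picture. A call takes as long as a camera call. They do not tell look-alikes from the thing itself.
- recognise(camera, thing): "centre" ([column, row] in pixels, amid what is visible of it).
- outline_of(camera, thing): "pixels" (384x512 bool, what is visible of it) and "centre" ([column, row] in pixels, amid what is visible of it).
- place_of(camera, thing): "centre" ([column, row] in pixels: a listed point, or the origin of a listed thing).
The state is a dict: "t": time; "q": joint angles; "joint_vel": joint speeds; "joint_torque": joint torques, N m; "eef_pos": TCP position; "tool_rot": TCP orientation; "contact_force": force on the tool from outside, world axes, zero at the start; "torque": the same for the moment, N m; "gripper_width": opening from 0.0 (shut) to 1.0 (fully open); "grasp_force": force on a finger pad.
Only numpy, scipy, OpenCV 4.12 (cv2) and the standard library are available. Lean on these libraries where they do the work, as an engineer would, in place of code of your own. Each camera call takes 0.05 s, during which the arm holds its last target. There are 200 camera calls.

## Working session

There is one attempt and no reset: what is moved stays moved. The work goes in short steps, Python scripts to look and compute and a tool call to move; the robot and the scene stay as the last step left them, time stands still between calls to the robot, and variables do not carry over. Pictures are saved under pics/ and viewed, at most 10 in all, crops included, and the job is handed in when it is done.

Besides the shell and the picture viewer there is one more tool, called after "Request:" as a command line: name --argument value ..., lists and objects as JSON in quotes. carry_out: Moves the arm, as the interface text tells. Its arguments: {"type":"object","properties":{"rows":{"type":"string"},"claw":{"type":"number"},"force":{"type":"number"}},"required":["rows"]}

```bash
mkdir -p pics; ls
cat > h.py <<'E'
from station import *
import numpy as np, cv2
def cam(n):
    c=read_camera(n); return c
def K(c):
    f=c["img"].shape[0]/2/np.tan(np.radians(c["fov_y"])/2)
    return np.array([[f,0,c["cx"]],[0,f,c["cy"]],[0,0,1.]])
def ray(c,px):
    u=cv2.undistortPoints(np.array([[px]],float),K(c),np.array(c["distortion"],float))[0,0]
    W=np.array(c["world_to_cam"]);R=W[:3,:3];o=-R.T@W[:3,3]
    return o,R.T@np.array([u[0],-u[1],-1.])
def at_z(c,px,z):
    o,d=ray(c,px);return o+d*(z-o[2])/d[2]
def proj(c,P):
    P=np.atleast_2d(P);W=np.array(c["world_to_cam"]);p=P@W[:3,:3].T+W[:3,3]
    p=p*[1,-1,-1]
    return cv2.projectPoints(p,np.zeros(3),np.zeros(3),K(c),np.array(c["distortion"],float))[0][:,0]
E
python3 - <<'E'
from h import *
for n in("scene","top"):
    c=cam(n);cv2.imwrite(f"pics/{n}0.png",c["img"])
    W=np.array(c["world_to_cam"]);print(n,-W[:3,:3].T@W[:3,3])
    for t in("jig","tile","handle","clamp_pad","handle_grip","pinch_pot","glaze_jar","scissors"):
        print(t,[(np.round(r["centre"]).tolist(),round(r["confidence"],2)) for r in recognise(n,t)])
    for t in("far_stop","side_stop","handle_grip","handle_pivot","tile","jig","clamp_pad"):
        print("P",t,[(np.round(r["centre"],1).tolist(),round(r["confidence"],2)) for r in place_of(n,t)])
o=get_obs();print(o)
E
```

```text
pics
scene [1.57508317 0.79957067 0.94692247]
jig [([244.0, 181.0], 0.67)]
tile [([202.0, 210.0], 0.78), ([227.0, 162.0], 0.71), ([239.0, 243.0], 0.69)]
handle [([290.0, 179.0], 0.76)]
clamp_pad []
handle_grip [([288.0, 178.0], 0.59)]
pinch_pot [([385.0, 246.0], 0.69)]
glaze_jar [([195.0, 127.0], 0.82)]
scissors [([160.0, 155.0], 0.57)]
P far_stop [([221.8, 178.3], 0.6)]
P side_stop [([229.5, 165.3], 0.7), ([246.5, 173.6], 0.56)]
P handle_grip [([298.1, 179.6], 0.8), ([220.6, 181.7], 0.17)]
P handle_pivot [([267.2, 169.3], 0.87), ([233.0, 170.7], 0.2)]
P tile [([228.1, 164.5], 0.95), ([238.7, 247.1], 0.83), ([203.4, 212.0], 0.75)]
P jig []
P clamp_pad [([233.6, 168.6], 0.51)]
top [0.4197929  0.00189094 1.50864569]
jig [([278.0, 227.0], 0.84)]
tile [([218.0, 144.0], 0.93), ([276.0, 160.0], 0.8), ([303.0, 228.0], 0.77)]
handle [([237.0, 226.0], 0.59)]
clamp_pad [([377.0, 191.0], 0.58)]
handle_grip [([240.0, 228.0], 0.51), ([279.0, 225.0], 0.24)]
pinch_pot [([276.0, 227.0], 0.75), ([114.0, 206.0], 0.72)]
glaze_jar [([373.0, 248.0], 0.78), ([303.0, 227.0], 0.58)]
scissors [([376.0, 193.0
[... 377 characters left out ...]
ray([-1.38611241,  0.47698144,  0.02240859,  1.55541741, -0.01151234,
        1.10932643, -0.08310379]), 'joint_vel': array([-0.00031244,  0.00058301, -0.00029191,  0.00019183, -0.00069542,
       -0.00021057,  0.00238137]), 'joint_torque': array([ 3.64197185e-04, -5.96293938e+01,  1.60668444e+00, -2.81542844e+01,
        1.25812821e-02,  1.46639213e-03, -8.07757402e-06]), 'eef_pos': array([0.19481421, 0.64627532, 0.23131316]), 'tool_rot': array([-1.05928934e-05,  1.45888539e-01,  9.89301033e-01, -1.28470153e-06]), 'contact_force': array([ 0.20085585,  0.35541431, -0.69840597]), 'torque': array([ 0.01464185, -0.02985805, -0.00311818]), 'grasp_force': 0.0, 'gripper_width': 0.9978495707344524}
```

View pictures.

View pics/top0.png

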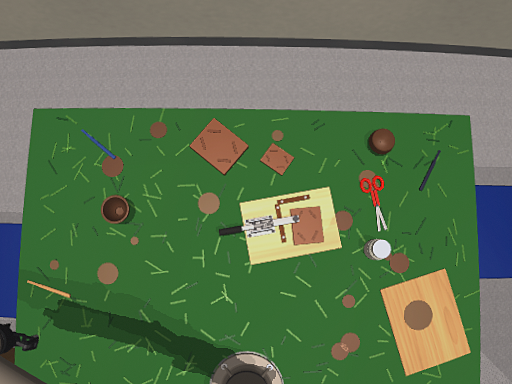

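View pics/scene0.png

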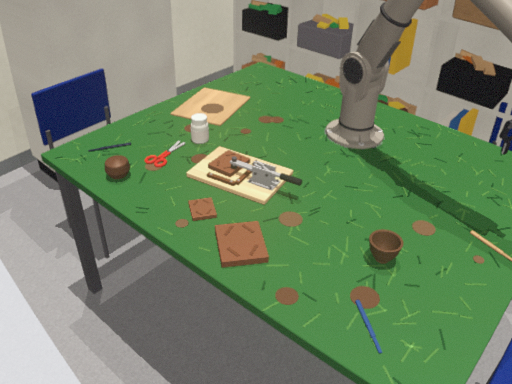

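The candidates for the tile in the top view are the big slab (218,144), the small one (276,160), and the middle-sized one under the clamp on the jig board (303,228). The third fits the description. Next I fit the jig and tile poses and check them in a crop.

```bash
cat >> h.py <<'E'
from scipy.optimize import least_squares
def world(p,P):  # jig/tile pose (x,y,yaw), local pts in mm
    P=np.atleast_2d(np.array(P,float))/1000;c,s=np.cos(p[2]),np.sin(p[2])
    return np.c_[p[0]+c*P[:,0]-s*P[:,1],p[1]+s*P[:,0]+c*P[:,1],P[:,2]]
BOARD=[[-120,-130,18],[90,-130,18],[90,180,18],[-120,180,18]]
TILE=[[-60,-50,36],[60,-50,36],[60,50,36],[-60,50,36]]
def quad(m):
    n,l,st,_=cv2.connectedComponentsWithStats(m.astype(np.uint8));i=1+np.argmax(st[1:,4])
    cs,_=cv2.findContours((l==i).astype(np.uint8),0,1);return cv2.convexHull(max(cs,key=cv2.contourArea))[:,0].astype(float)
def fit_outline(c,pts,model,p0):
    # hull points (px) -> world at the model height; signed distance to rectangle
    z=model[0][2]/1000;X=np.array([at_z(c,q,z)[:2] for q in pts])
    m=np.array(model)[:,:2]/1000;lo,hi=m.min(0),m.max(0);ce,h=(lo+hi)/2,(hi-lo)/2
    def r(p):
        cc,s=np.cos(p[2]),np.sin(p[2]);d=X-p[:2];L=np.c_[cc*d[:,0]+s*d[:,1],-s*d[:,0]+cc*d[:,1]]-ce
        q=abs(L)-h;return np.where(q.max(1)>0,np.linalg.norm(np.maximum(q,0),axis=1),q.max(1))*1000
    s=least_squares(r,p0,loss="soft_l1",f_scale=1.);return s.x,np.sqrt(np.mean(s.fun**2))
E
python3 - <<'E'
from h import *
c=cam("top");im=c["img"].astype(int)
b,g,r=im[...,0],im[...,1],im[...,2]
yel=(r>170)&(g>160);yel[:180]=0;yel[275:]=0;yel[:,:225]=0;yel[:,350:]=0
q=quad(yel);a=at_z(c,(292,225),.018)
pj,e=fit_outline(c,q,BOARD,[a[0],a[1],0.17]);print("jig",pj,e,len(q))
hsv=cv2.cvtColor(c["img"],cv2.COLOR_BGR2HSV)
x=im[200:255,255:345];print("px tile",im[232,310],im[216,312])
rs=outline_of("top","tile")
for o in rs: print(np.round(o["centre"]),o["pixels"].sum(),round(o["confidence"],2))
o=[o for o in rs if 290<o["centre"][0]<320][0]
qt=quad(o["pixels"])
pt,e2=fit_outline(c,qt,TILE,[*at_z(c,o["centre"],.036)[:2],pj[2]]);print("tile",pt,e2)
cc,s=np.cos(pj[2]),np.sin(pj[2]);d=pt[:2]-pj[:2];print("tile in jig mm",1000*(cc*d[0]+s*d[1]),1000*(-s*d[0]+cc*d[1]),pt[2]-pj[2])
np.save("pj.npy",pj);np.save("pt.npy",pt)
S=cam("scene")
def draw(C,x0,y0,w,h,k):
    v=cv2.resize(C["img"][y0:y0+h,x0:x0+w],None,fx=k,fy=k,interpolation=cv2.INTER_CUBIC)
    def pl(P,p,col,cl=True):
        u=((proj(C,world(p,P))-[x0,y0]+.5)*k).astype(np.int32);cv2.polylines(v,[u],cl,col,1)
    pl(BOARD,pj,(255,0,0));pl(TILE,pt,(255,255,0))
    pl([[60,-55,30],[75,-55,30],[75,55,30],[60,55,30]],pj,(0,0,255));pl([[-68,50,30],[62,50,30],[62,65,30],[-68,65,30]],pj,(0,0,255))
    pl([[0,147,64],[0,262,64]],pj,(255,0,255),False);return v
v1=draw(c,225,175,130,100,6);v2=draw(S,180,140,130,65,6)
cv2.imwrite("pics/ov.png",cv2.resize(np.vstack([v1,v2]),(470,596),interpolation=cv2.INTER_AREA))
for n,P in(("far",[60,0,18]),("side",[0,50,18]),("grip",[0,237,64]),("piv",[0,147,64])): print(n,proj(c,world(pj,P)),proj(S,world(pj,P)), world(pj,P))
E
```

```text
jig [ 0.55615107 -0.15787195  0.19096033] 1.6633213753637135 16
px tile [ 86 113 175] [ 74  99 153]
[276. 158.] 608 0.98
[217. 145.] 1730 0.86
[304. 227.] 1008 0.74
tile [ 0.53657625 -0.19144611  0.14218319] 1.0709798855675614
tile in jig mm -25.591434137367976 -29.24852589646572 -0.048777138799071834
far [[292.8369391  201.99080044]] [[222.04514339 179.34343341]] [[ 0.61506042 -0.14648384  0.018     ]]
side [[281.51011534 222.11085035]] [[243.80461686 175.30794389]] [[ 0.54666098 -0.10878083  0.018     ]]
grip [[225.63376843 230.91246806]] [[293.6732663  180.75566248]] [[0.51116803 0.07481996 0.064     ]]
piv [[253.08275605 226.11630257]] [[269.18647751 172.50904569]] [[ 0.5282502  -0.01354405  0.064     ]]
```

View pics/ov.png

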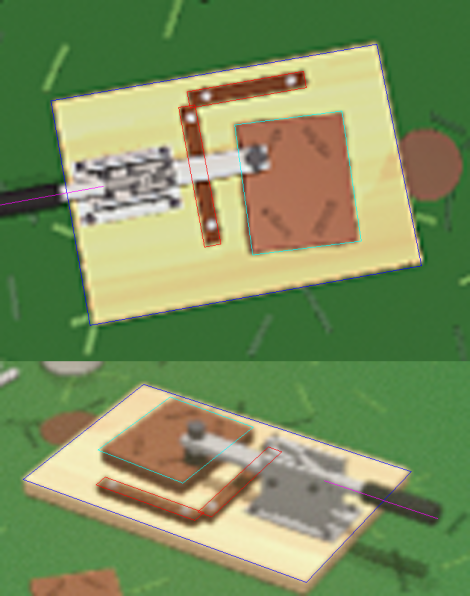

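The overlay shows the board, both stops and the middle-sized tile (crop 235–358, 112–253) lining up with the fit. The tile sits about -26, -29 mm and -0.05 rad from home. I move towards the grip and cross-check its position.

Run:
```python
from h import *
pj=np.load("pj.npy");cs=[cam("top"),cam("scene")]
for nm in("handle_grip","handle_pivot"):
    px=[place_of(n,nm)[0]["centre"] for n in("top","scene")]
    A=[];b=[]
    for c,q in zip(cs,px):
        o,d=ray(c,q);d/=np.linalg.norm(d);M=np.eye(3)-np.outer(d,d);A.append(M);b.append(M@o)
    X=np.linalg.lstsq(np.vstack(A),np.hstack(b),rcond=None)[0];d=X[:2]-pj[:2];cc,s=np.cos(pj[2]),np.sin(pj[2])
    print(nm,X,"jig",cc*d[0]+s*d[1],-s*d[0]+cc*d[1])
```

```text
handle_grip [0.51290243 0.07687691 0.06985363] jig 0.002093279901126441 0.2386903641182261
handle_pivot [ 0.52743614 -0.02679296  0.05649654] jig -0.0033139336777343736 0.13414644021203773
```

Request:
carry_out --rows "26 -48 0 -9; 30 -55 0 -9; 30 -55 0 -9; 30 -55 0 -9; 30 -55 0 -9; 30 -55 0 -9; 30 -55 0 -8; 30 -55 0 0; 30 -55 0 0; 30 -55 0 0" --claw 85 --force 30

```text
t: 3.3
eef_pos: [0.491, 0.1029, 0.2318]
tool_rot: [0.0, 0.634, 0.773, 0.001]
contact_force: [0.7, 2.0, 0.4]
gripper_width: 0.998
grasp_force: 0.0
```

Request:
carry_out --rows "21 -27 -40 0; 0 0 -50 0; 0 0 -45 0; 0 0 -30 0; 0 0 -21 0; 0 0 0 0"

```text
t: 4.05
eef_pos: [0.5102, 0.0772, 0.0442]
tool_rot: [-0.001, 0.635, 0.773, -0.001]
contact_force: [-0.0, 0.1, 0.3]
gripper_width: 0.997
grasp_force: 0.0
```

Request:
carry_out --rows "0 0 0 0; 0 0 0 0; 0 0 0 0; 0 0 0 0; 0 0 0 0; 0 0 0 0" --claw 10 --force 30

```text
t: 4.8
eef_pos: [0.5119, 0.0778, 0.0459]
tool_rot: [0.0, 0.635, 0.773, 0.001]
contact_force: [-0.0, 0.4, 6.3]
gripper_width: 0.245
grasp_force: 29.7
```

Request:
carry_out --rows "0.2 -0.8 12 0; 0.5 -2.5 12 0; 0.8 -3.9 11.5 0; 1 -5.4 10.8 0; 1.3 -6.8 10 0; 0 0 0 0"

```text
t: 5.55
eef_pos: [0.5158, 0.058, 0.1028]
tool_rot: [0.001, 0.635, 0.773, 0.001]
contact_force: [5.5, 1.2, -0.7]
gripper_width: 0.247
grasp_force: 30.3
```

Request:
carry_out --rows "1.6 -8 9 0; 1.8 -9.2 7.8 0; 2 -10 6.4 0; 2.1 -10.8 5 0; 2.2 -11.5 3.5 0; 0.5 -2 0 0; 0 0 0 0"

```text
t: 6.42
eef_pos: [0.5258, 0.0082, 0.1344]
tool_rot: [-0.0, 0.634, 0.773, 0.001]
contact_force: [1.0, 4.9, 7.9]
gripper_width: 0.241
grasp_force: 29.8
```

Request:
carry_out --rows "0.6 -3 0 0; 0.4 -2 0 0; 0 0 0 0"

```text
t: 6.8
eef_pos: [0.5266, 0.0044, 0.1348]
tool_rot: [-0.001, 0.634, 0.774, 0.002]
contact_force: [-1.3, 8.0, 13.7]
gripper_width: 0.241
grasp_force: 29.7
```

Request:
carry_out --rows "-1 4 0 0; 0 0 0 0; 0 0 0 0; 0 0 30 0; 0 0 50 0; 0 0 40 0" --claw 85

```text
t: 7.55
eef_pos: [0.525, 0.0049, 0.2547]
tool_rot: [0.0, 0.635, 0.773, -0.0]
contact_force: [1.3, 1.4, -0.1]
gripper_width: 0.998
grasp_force: 0.0
```

Run:
```python
from h import *
pj=np.load("pj.npy");pt=np.load("pt.npy")
S=cam("scene");T=cam("top")
o=[o for o in outline_of("top","tile") if 290<o["centre"][0]<320]
if o:
    p,e=fit_outline(T,quad(o[0]["pixels"]),TILE,pt);print("tile",p,e)
v=cv2.resize(S["img"][120:220,170:310],None,fx=5,fy=5,interpolation=cv2.INTER_CUBIC)
# handle predicted at angles
for th,col in((1.25,(0,255,255)),(1.35,(255,0,255))):
    P=[[0,147,64],[0,147+115*np.cos(th),64+115*np.sin(th)]]
    u=((proj(S,world(pj,P))-[170,120]+.5)*5).astype(np.int32);cv2.polylines(v,[u],False,col,1)
cv2.imwrite("pics/open.png",v)
```

```text
tile [ 0.53652379 -0.19037067  0.1491323 ] 1.573292199164718
```

View pics/open.png

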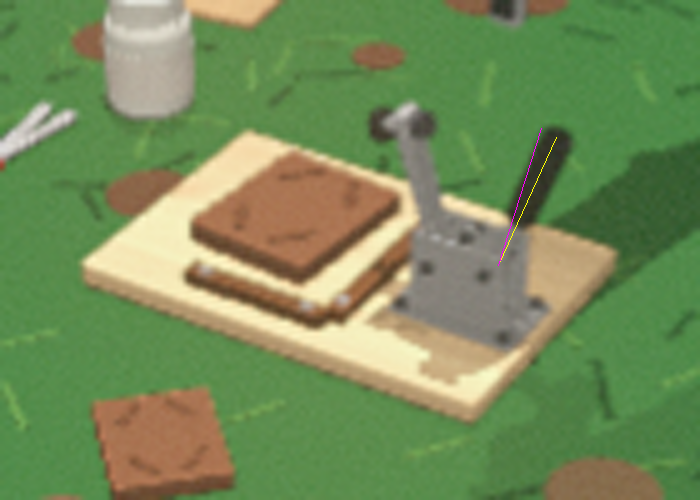

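The handle (crop 515,225 to 555,135) stands at about 1.25–1.3, and the tile is free. I nudge the handle on to its end stop with closed fingers.

Request:
carry_out --rows "-5 24 0 0; -5 26 0 0; 0 0 -50 0; 0 0 -50 0; 0 0 0 0; 1.5 -8 0 0; 1.5 -8 0 0; 0 0 0 0" --claw 0

```text
t: 8.7
eef_pos: [0.5194, 0.0388, 0.1549]
tool_rot: [0.001, 0.635, 0.772, 0.001]
contact_force: [-0.3, -0.0, 0.7]
gripper_width: 0.003
grasp_force: 0.0
```

Request:
carry_out --rows "0.8 -4 0 0; 0.8 -4 0 0; 0.8 -4 0 0; 0 0 0 0"

```text
t: 9.2
eef_pos: [0.5205, 0.0299, 0.1535]
tool_rot: [-0.001, 0.634, 0.773, 0.001]
contact_force: [-3.1, 8.7, 5.3]
gripper_width: 0.001
grasp_force: 4.3
```

Request:
carry_out --rows "-2 9 0 0; 0 0 50 0; 0 0 50 0; 5.5 -51 0 0; 5.5 -52 0 0; 5.5 -52 0 0; 5.5 -52 0 0; 5.5 -52 0 0; 6 -52 0 0; 0 0 0 0" --claw 40

```text
t: 10.45
eef_pos: [0.5501, -0.2803, 0.2531]
tool_rot: [0.001, 0.638, 0.77, -0.002]
contact_force: [-1.1, 0.9, -0.8]
gripper_width: 0.468
grasp_force: 0.0
```

Run:
```python
from h import *
pj=np.load("pj.npy");S=cam("scene");T=cam("top")
v=cv2.resize(S["img"][120:220,170:310],None,fx=5,fy=5,interpolation=cv2.INTER_CUBIC)
for th,col in((1.25,(0,255,255)),(1.35,(255,0,255))):
    P=[[0,147,64],[0,147+115*np.cos(th),64+115*np.sin(th)]]
    u=((proj(S,world(pj,P))-[170,120]+.5)*5).astype(np.int32);cv2.polylines(v,[u],False,col,1)
cv2.imwrite("pics/open2.png",v)
r=outline_of("top","glaze_jar")[0];print(at_z(T,r["centre"],.1))
o=get_obs();cc,s=np.cos(pj[2]),np.sin(pj[2]);d=o["eef_pos"][:2]-pj[:2];print(o["eef_pos"],cc*d[0]+s*d[1],-s*d[0]+cc*d[1])
```

```text
[ 0.45429295 -0.42719137  0.1       ]
[ 0.55188242 -0.27358786  0.25275672] -0.026154156554398608 -0.11280228146539295
```

View pics/open2.png

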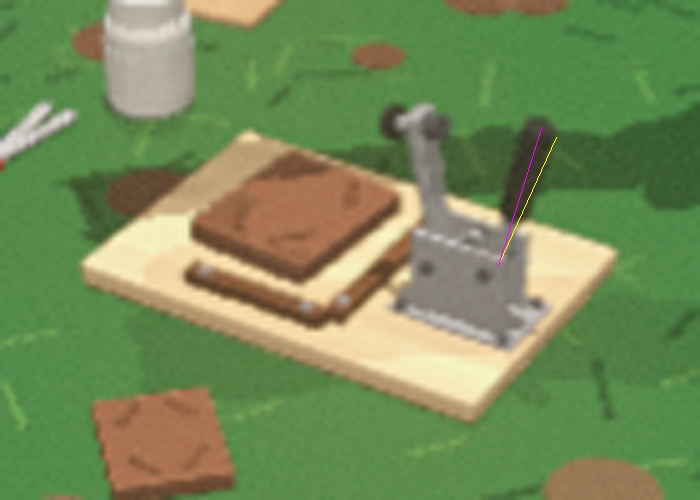

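The handle (crop 505,215 to 540,125) now lies on the 1.35 line, so the clamp is fully open. I descend on the tile's -y side and push gently.

Request:
carry_out --rows "0 0 -60 0; 0 0 -60 0; 0 0 -50 0; 0 0 -40 0; 0 0 -20 0; 0 0 0 0; -2 10 0 0; -1 5 0 0; 0 0 0 0" --claw 40

```text
t: 11.72
eef_pos: [0.5498, -0.2586, 0.0243]
tool_rot: [0.001, 0.634, 0.773, 0.001]
contact_force: [-0.2, -0.1, 0.7]
gripper_width: 0.472
grasp_force: 0.0
```

Request:
carry_out --rows "-0.6 3 0 0; -0.6 3 0 0; -0.6 3 0 0; -0.6 3 0 0; -0.6 3 0 0; 0 0 0 0"

```text
t: 12.48
eef_pos: [0.5461, -0.2441, 0.0234]
tool_rot: [-0.0, 0.634, 0.773, 0.0]
contact_force: [0.2, -1.7, 0.4]
gripper_width: 0.469
grasp_force: 0.5
```

Request:
carry_out --rows "-0.4 2 0 0; -0.4 2 0 0; -0.4 2 0 0; -0.4 2 0 0; -0.4 2 0 0; -0.4 2 0 0; -0.4 2 0 0; 0 0 0 0"

```text
t: 13.48
eef_pos: [0.5431, -0.2301, 0.0232]
tool_rot: [-0.0, 0.634, 0.773, 0.0]
contact_force: [1.0, -1.5, 1.0]
gripper_width: 0.468
grasp_force: 0.7
```

Request:
carry_out --rows "-0.3 1.5 0 0; -0.2 1 0 0; 0 0 0 0"

```text
t: 13.85
eef_pos: [0.5427, -0.2277, 0.0233]
tool_rot: [-0.0, 0.635, 0.773, 0.0]
contact_force: [0.5, -2.5, 0.9]
gripper_width: 0.469
grasp_force: 0.8
```

Request:
carry_out --rows "-0.2 1 0 0; -0.2 1 0 0; 0 0 0 0"

```text
t: 14.22
eef_pos: [0.5423, -0.2257, 0.0233]
tool_rot: [-0.0, 0.635, 0.773, 0.0]
contact_force: [-0.4, -0.9, 0.8]
gripper_width: 0.469
grasp_force: 0.8
```

Request:
carry_out --rows "-0.2 1 0 0; 0 0 0 0"

```text
t: 14.48
eef_pos: [0.5422, -0.225, 0.0233]
tool_rot: [0.0, 0.635, 0.773, -0.0]
contact_force: [0.2, -1.5, -0.9]
gripper_width: 0.468
grasp_force: 1.2
```

Request:
carry_out --rows "-0.2 1 0 0; 0 0 0 0"

```text
t: 14.72
eef_pos: [0.5423, -0.2249, 0.0235]
tool_rot: [0.001, 0.635, 0.773, -0.0]
contact_force: [1.8, -5.1, -2.0]
gripper_width: 0.465
grasp_force: 2.5
```

Request:
carry_out --rows "3 -15 0 0; 0 0 45 0; -13 7.5 0 10; -13 7.5 0 10; -13 7.5 0 10; -13 7.5 0 10; -13 7.5 0 10; -13 7.5 0 10; -13 7.5 0 10; -12 7.5 0 10"

```text
t: 15.98
eef_pos: [0.4413, -0.1789, 0.0683]
tool_rot: [-0.0, -0.013, 1.0, 0.0]
contact_force: [0.7, -0.1, -1.1]
gripper_width: 0.466
grasp_force: 0.0
```

Request:
carry_out --rows "0 0 0 10; 0 0 -25 0; 0 0 -20 0; 0 0 0 0"

```text
t: 16.48
eef_pos: [0.4407, -0.1788, 0.0223]
tool_rot: [-0.002, -0.098, 0.995, 0.001]
contact_force: [-0.8, 0.4, 0.7]
gripper_width: 0.467
grasp_force: 0.0
```

```bash
cat > chk.py <<'E'
from h import *
pj=np.load("pj.npy");cc,s=np.cos(pj[2]),np.sin(pj[2])
def J(X): d=np.array(X)[:2]-pj[:2];return np.round(1000*np.array([cc*d[0]+s*d[1],-s*d[0]+cc*d[1]]),1)
T=cam("top")
for o in outline_of("top","tile"):
    if 270<o["centre"][0]<320 and o["centre"][1]>185:
        p,e=fit_outline(T,quad(o["pixels"]),TILE,pj);print("tile",J(p),round(p[2]-pj[2],3),"rms",round(e,2))
o=get_obs();print("tcp jig",J(o["eef_pos"]),o["eef_pos"],o["contact_force"])
E
python3 chk.py
```

```text
tile [-31.3  -2.7] -0.003 rms 1.62
tcp jig [-116.1    0.7] [ 0.44199739 -0.17918083  0.02358151] [-0.3632577   0.2690429   0.54571548]
```

Request:
carry_out --rows "5 1 0 0; 4 0.8 0 0; 2.9 0.6 0 0; 2.9 0.6 0 0; 2.9 0.6 0 0; 2 0.4 0 0; 2 0.4 0 0; 0 0 0 0"

```text
t: 17.58
eef_pos: [0.4639, -0.1745, 0.0232]
tool_rot: [0.0, -0.098, 0.995, -0.0]
contact_force: [-1.8, -0.3, -0.7]
gripper_width: 0.465
grasp_force: 0.5
```

Request:
carry_out --rows "2 0.4 0 0; 2 0.4 0 0; 2 0.4 0 0; 2 0.4 0 0; 2 0.4 0 0; 0 0 0 0"

```text
t: 18.32
eef_pos: [0.4742, -0.1724, 0.0234]
tool_rot: [0.0, -0.098, 0.995, -0.0]
contact_force: [0.1, 0.2, 0.2]
gripper_width: 0.467
grasp_force: 0.2
```

Request:
carry_out --rows "1.5 0.3 0 0; 1.5 0.3 0 0; 1.5 0.3 0 0; 1.5 0.3 0 0; 1 0.2 0 0; 0 0 0 0"

```text
t: 19.08
eef_pos: [0.4809, -0.1711, 0.0233]
tool_rot: [0.0, -0.098, 0.995, -0.0]
contact_force: [-2.6, 0.3, 1.6]
gripper_width: 0.466
grasp_force: 1.0
```

Request:
carry_out --rows "1 0.2 0 0; 1 0.2 0 0; 0 0 0 0"

```text
t: 19.45
eef_pos: [0.4829, -0.1707, 0.0233]
tool_rot: [0.0, -0.098, 0.995, -0.0]
contact_force: [-1.7, -0.8, 0.5]
gripper_width: 0.468
grasp_force: 1.0
```

Request:
carry_out --rows "1 0.2 0 0; 0 0 0 0"

```text
t: 19.7
eef_pos: [0.4838, -0.1705, 0.0233]
tool_rot: [0.0, -0.098, 0.995, -0.0]
contact_force: [-1.9, -0.5, 1.8]
gripper_width: 0.468
grasp_force: 1.0
```

Request:
carry_out --rows "1 0.2 0 0; 0 0 0 0"

```text
t: 19.95
eef_pos: [0.4849, -0.1703, 0.0233]
tool_rot: [0.0, -0.098, 0.995, -0.0]
contact_force: [-1.4, -0.8, 0.4]
gripper_width: 0.471
grasp_force: 0.9
```

Request:
carry_out --rows "1 0.2 0 0; 0 0 0 0"

```text
t: 20.2
eef_pos: [0.4859, -0.17, 0.0233]
tool_rot: [0.0, -0.098, 0.995, -0.0]
contact_force: [-1.8, 0.1, -0.2]
gripper_width: 0.468
grasp_force: 0.8
```

Request:
carry_out --rows "1 0.2 0 0; 0 0 0 0"

```text
t: 20.45
eef_pos: [0.4869, -0.1699, 0.0233]
tool_rot: [0.0, -0.098, 0.995, -0.0]
contact_force: [-1.9, -1.1, -0.6]
gripper_width: 0.471
grasp_force: 0.8
```

Request:
carry_out --rows "1 0.2 0 0; 0 0 0 0"

```text
t: 20.7
eef_pos: [0.4879, -0.1697, 0.0233]
tool_rot: [0.0, -0.098, 0.995, -0.0]
contact_force: [-1.5, 0.1, -0.4]
gripper_width: 0.469
grasp_force: 0.8
```

Request:
carry_out --rows "0.8 0.2 0 0; 0 0 0 0"

```text
t: 20.95
eef_pos: [0.4886, -0.1695, 0.0233]
tool_rot: [0.0, -0.098, 0.995, 0.0]
contact_force: [-1.2, -0.6, -0.3]
gripper_width: 0.467
grasp_force: 0.8
```

Request:
carry_out --rows "1 0.2 0 0; 0 0 0 0"

```text
t: 21.2
eef_pos: [0.4889, -0.1695, 0.0233]
tool_rot: [-0.001, -0.098, 0.995, 0.0]
contact_force: [-4.9, -0.7, 2.0]
gripper_width: 0.467
grasp_force: 2.2
```

Request:
carry_out --rows "0.8 0.2 0 0; 0 0 0 0"

```text
t: 21.45
eef_pos: [0.4889, -0.1694, 0.0232]
tool_rot: [-0.001, -0.098, 0.995, 0.0]
contact_force: [-5.9, -1.3, 4.2]
gripper_width: 0.47
grasp_force: 3.2
```

```bash
python3 chk.py
python3 - <<'E'
from h import *
S=cam("scene");T=cam("top")
a=cv2.resize(S["img"][145:205,180:270],None,fx=6,fy=6,interpolation=cv2.INTER_CUBIC)
b=cv2.resize(T["img"][185:240,255:345],None,fx=6,fy=4,interpolation=cv2.INTER_CUBIC)
cv2.imwrite("pics/push.png",np.vstack([a,b]))
E
```

```text
tile [ 0.2 -2.8] 0.017 rms 1.99
tcp jig [-68.2   1.4] [ 0.48893966 -0.16942082  0.0231625 ] [-5.9778655  -1.3429849   3.67094888]
```

View pics/push.png

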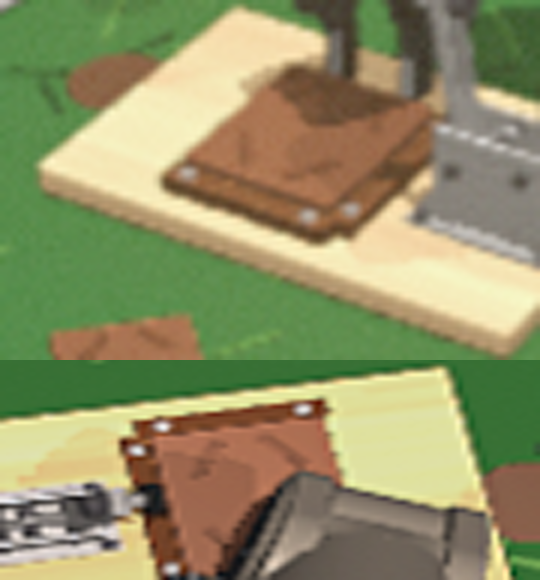

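Both views show the tile seated in the corner of the stops, with force rising as it met the far stop. One last nudge towards the side stop should make sure of it.

Request:
carry_out --rows "-16 -3 0 0; 0 0 45 0; 12 -8 0 -10; 12 -8 0 -10; 12 -8 0 -10; 12 -8 0 -10; 12 -8 0 -10; 12 -8 0 -10; 12 -8 0 -10; 13 -8 0 -10"

```text
t: 22.9
eef_pos: [0.5718, -0.2364, 0.0684]
tool_rot: [0.001, 0.567, 0.824, 0.0]
contact_force: [-0.1, 0.2, -0.8]
gripper_width: 0.474
grasp_force: 0.0
```

Request:
carry_out --rows "0 0 0 -10; 0 0 -25 0; 0 0 -20 0; 0 0 0 0; -0.8 4 0 0; -0.6 3 0 0; -0.4 2 0 0; 0 0 0 0"

```text
t: 23.9
eef_pos: [0.5697, -0.2268, 0.0236]
tool_rot: [0.0, 0.634, 0.773, 0.0]
contact_force: [0.5, -0.0, -0.6]
gripper_width: 0.472
grasp_force: 0.0
```

```bash
python3 chk.py
```

```text
tcp jig [  0.1 -70.6] [ 0.56960469 -0.22719477  0.02352241] [ 0.01760732 -0.17415279 -1.31558754]
```

Request:
carry_out --rows "-0.4 2 0 0; -0.4 2 0 0; -0.2 1 0 0; -0.2 1 0 0; 0 0 0 0"

```text
t: 24.62
eef_pos: [0.5683, -0.221, 0.0233]
tool_rot: [-0.0, 0.635, 0.773, 0.0]
contact_force: [0.7, -0.6, 0.5]
gripper_width: 0.465
grasp_force: 0.0
```

Request:
carry_out --rows "-0.2 1 0 0; 0 0 0 0"

```text
t: 24.88
eef_pos: [0.5681, -0.2201, 0.0233]
tool_rot: [-0.0, 0.635, 0.773, 0.0]
contact_force: [0.1, -0.2, 0.5]
gripper_width: 0.47
grasp_force: 0.0
```

Request:
carry_out --rows "-0.2 1 0 0; 0 0 0 0"

```text
t: 25.12
eef_pos: [0.5681, -0.2198, 0.0234]
tool_rot: [0.001, 0.635, 0.773, -0.0]
contact_force: [1.4, -2.3, -0.6]
gripper_width: 0.468
grasp_force: 1.3
```

Request:
carry_out --rows "-0.2 1 0 0; 0 0 0 0"

```text
t: 25.38
eef_pos: [0.5681, -0.2198, 0.0236]
tool_rot: [0.001, 0.635, 0.773, -0.0]
contact_force: [1.8, -5.4, -2.1]
gripper_width: 0.47
grasp_force: 2.7
```

Request:
carry_out --rows "3 -15 0 0; 0 0 60 0; 0 0 60 0; 0 0 60 0; 0 0 60 0; -9 48 0 0; -9 48 0 0; -9 48 0 0; -9 48 0 0; -9 48 0 0" --claw 85

```text
t: 26.62
eef_pos: [0.525, 0.0081, 0.2635]
tool_rot: [-0.0, 0.635, 0.773, -0.0]
contact_force: [0.7, 0.9, 0.3]
gripper_width: 0.994
grasp_force: 0.0
```

```bash
python3 chk.py
```

```text
tile [-0.3 -1.9] 0.006 rms 1.69
tcp jig [  1.5 173.7] [0.52467578 0.01293405 0.26299716] [0.08310735 0.24160227 0.35813594]
```

Request:
carry_out --rows "1.5 -8 -50 0; 0 0 -50 0; 0 0 -29 0; 0 0 0 0"

```text
t: 27.22
eef_pos: [0.5255, -0.0022, 0.1326]
tool_rot: [-0.002, 0.635, 0.772, -0.002]
contact_force: [-0.1, -0.2, 0.3]
gripper_width: 1.0
grasp_force: 0.0
```

Request:
carry_out --rows "0 0 0 0; 0 0 0 0; 0 0 0 0; 0 0 0 0; 0 0 0 0; 0 0 0 0" --claw 10 --force 35

```text
t: 27.98
eef_pos: [0.5277, -0.0009, 0.1351]
tool_rot: [0.0, 0.634, 0.773, 0.001]
contact_force: [-1.6, 1.3, 6.9]
gripper_width: 0.25
grasp_force: 34.0
```

Request:
carry_out --rows "-0.6 3 0 0; -2.2 11.5 -3.5 0; -2.1 10.8 -5 0; -2 10 -6.4 0; -1.8 9.2 -7.8 0; -1.6 8 -9 0; -1.3 6.8 -10 0; 0 0 0 0"

```text
t: 28.98
eef_pos: [0.5156, 0.0593, 0.0923]
tool_rot: [-0.0, 0.634, 0.773, 0.0]
contact_force: [1.0, 3.8, -1.4]
gripper_width: 0.247
grasp_force: 34.3
```

Request:
carry_out --rows "-1 5.4 -10.8 0; -0.8 3.9 -11.5 0; -0.5 2.5 -10 0; -0.2 1 -8 0; 0 0.4 -5 0; 0 0 -3 0; 0 0 0 0"

```text
t: 29.85
eef_pos: [0.5131, 0.0717, 0.0441]
tool_rot: [-0.0, 0.634, 0.773, 0.0]
contact_force: [2.2, 3.3, -3.5]
gripper_width: 0.245
grasp_force: 34.3
```

Request:
carry_out --rows "0 0 -2 0; 0 0 -2 0; 0 0 -2 0; 0 0 0 0"

```text
t: 30.35
eef_pos: [0.5134, 0.0715, 0.0408]
tool_rot: [-0.001, 0.635, 0.773, 0.001]
contact_force: [-9.9, 2.7, 34.1]
gripper_width: 0.242
grasp_force: 38.0
```

Request:
carry_out --rows "0 0 2 0; 0 0 0 0; 0 0 0 0; 0 0 0 0" --claw 85

```text
t: 30.85
eef_pos: [0.5129, 0.0712, 0.04]
tool_rot: [-0.0, 0.635, 0.773, -0.0]
contact_force: [-0.0, -0.1, -0.0]
gripper_width: 0.993
grasp_force: 0.0
```

Request:
carry_out --rows "0 0 30 0; 0 0 50 0; 0 0 50 0; -5 30 40 0; -10 50 0 0; -10 50 0 0; 0 0 0 0"

```text
t: 31.72
eef_pos: [0.4867, 0.2062, 0.2099]
tool_rot: [-0.001, 0.632, 0.775, 0.0]
contact_force: [-0.5, -0.5, -0.3]
gripper_width: 0.998
grasp_force: 0.0
```

```bash
python3 chk.py
python3 - <<'E'
from h import *
pj=np.load("pj.npy");S=cam("scene");T=cam("top")
for n in("top","scene"): print(n,[(np.round(r["centre"],1).tolist(),round(r["confidence"],2)) for r in place_of(n,"handle_grip")][:1])
a=cv2.resize(S["img"][140:205,180:310],None,fx=5,fy=5,interpolation=cv2.INTER_CUBIC)
for th,col in((0.15,(0,255,255)),(0,(255,0,255))):
    P=[[0,147,64],[0,147+115*np.cos(th),64+115*np.sin(th)]]
    u=((proj(S,world(pj,P))-[180,140]+.5)*5).astype(np.int32);cv2.polylines(a,[u],False,col,1)
b=cv2.resize(T["img"][185:240,215:345],None,fx=5,fy=5,interpolation=cv2.INTER_CUBIC)
cv2.imwrite("pics/shut.png",np.vstack([a,b])[:600])
E
```

```text
tile [-1.3 -2.5] 0.058 rms 2.43
tcp jig [  1.1 365.7] [0.48779508 0.20136879 0.20999754] [-0.12325582 -0.46862219 -0.17788486]
top [([226.9, 231.2], 0.72)]
scene [([295.9, 179.0], 0.82)]
```

View pics/shut.png

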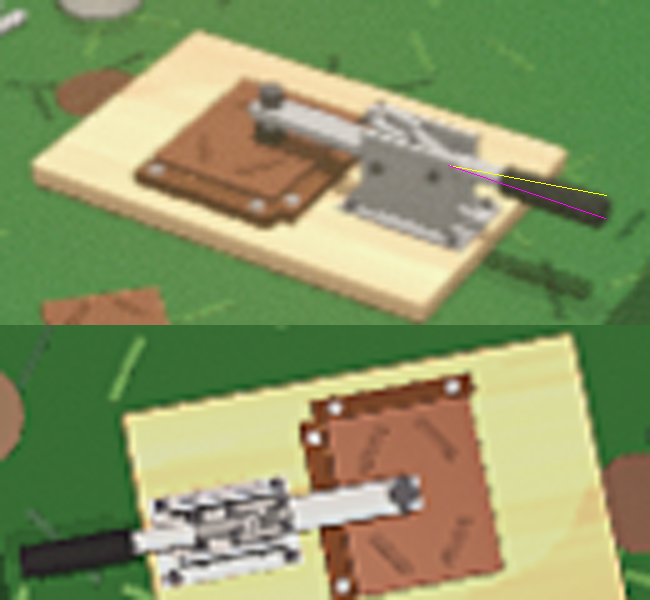

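The tile sits in both stops with the pad on it, and the handle (crop 505,178 to 605,212) lies along the 0 rad line. I compare the handle's pixels with the starting picture, when it was locked.

Run:
```python
from h import *
pj=np.load("pj.npy");C=cam("scene");S=C["img"];A=cv2.imread("pics/scene0.png")
def ax(im):
    m=(im[165:195,280:305].max(2)<60);y,x=np.nonzero(m);l=cv2.fitLine(np.c_[x,y].astype(np.float32),2,0,.01,.01).ravel();return m.sum(),x.mean()+280,y.mean()+165,l[1]/l[0]
print(ax(A),ax(S))
for th in(0,.05,.1,.15): print(th,proj(C,world(pj,[0,147+78*np.cos(th),64+78*np.sin(th)])))
```

```text
(np.int64(10), np.float64(288.8), np.float64(180.4), np.float32(0.33193144)) (np.int64(9), np.float64(289.8888888888889), np.float64(180.88888888888889), np.float32(0.3323522))
0 [[290.34755262 179.63449446]]
0.05 [[290.40218301 178.63260954]]
0.1 [[290.40274001 177.6122961 ]]
0.15 [[290.34899794 176.57620093]]
```

```bash
python3 -c "
from station import *
print(hand_in())"
```

```text
the job is handed in; nothing more can be done
None
```

I swung the clamp fully open, pushed the tile flush against both stops with no more than about 6 N, swung the handle back down to its locked position, and handed the job in with the robot clear; it gave no verdict.

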